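# Reset the bench scale through its push-latch hatch

## Robot

A 6-joint arm with a two-finger parallel gripper is mounted at the origin on the work surface. World frame = base frame: x ahead of the robot, y to its left, z up, the work surface at z = 0. Lengths are in m, angles in rad, forces in N, time in s.
With the tool pointing down it reaches from about 0.25 to 0.775 m from the base axis. Payload 4 kg.
Tool frame: the origin (TCP) lies between the finger pads; the fingertips stand 14 mm ahead of it and the grasp point (between the pads) lies 5 mm behind it; z points along the fingers, y is the line along which they close (so a half turn about z gives the same grasp; the last joint's range is limited). The gripper opens to 94 mm and grips with 3 to 60 N. Pads are 16 mm wide; open, the fingers measure 119 mm over their backs; the gripper's body (75 mm by 177 mm) begins 78 mm behind the grasp point.
Start: joints at [-1.327, 0.087, 1.371, -0, 1.684, -0.103], TCP at [0.187, -0.517, 0.22] pointing down, gripper open.
Joint ranges: [-3.1, 3.1], [-0.76, 2.03], [0.27, 2.55], [-1.08, 4.22], [0.17, 2.65], [-2.57, 2.57]. Speed limits (rad/s): [2.79, 2.79, 3.14, 3.14, 3.14, 3.14].

## Interface

Orientations are given as [roll, pitch, yaw] about the fixed x, y, z axes, in that order (R = Rz(yaw) Ry(pitch) Rx(roll)).
In Python, from bench import robot, snapshot gives the robot as it stands.
- The arm moves only by the tool carry_out, never from a script. Its argument "motion" is text: rows parted by semicolons, each of 4 numbers parted by spaces: the shift along the tool's x, y, z each as a share of 0.15 m, from -1 to 1, then the turn about the tool's z as a share of 180 degrees, from -1 to 1. A call has exactly 8 rows; each row is the pose to reach, as a shift and turn from the pose commanded when the call began, along the tool's axes at that moment, turning the shorter way round; what a row does not reach only later rows make up. A row lasts 1/10 s, in which the tool goes at most 50 mm and 8.59 degrees, less where a joint would pass 70% of its speed; a pose out of reach is approached as far as the arm can. A call with a number of a shift or a turn outside -1 to 1 is refused whole. A call with a gripper value outside its range is refused whole. "grip" is the opening, from -1 (shut) to 1 (fully open), set as the call begins (left out, the last holds). The fingers move at their own pace and stop on an object; the grip force is fixed at half the most. Time passes only in rows, so rows that repeat a pose let the fingers close, or fill a call up. It gives the time, the measured TCP pose, the force, the opening and the grip force at its end, in the units of the state.
- robot.get_obs(): the state, without advancing time (a new reading comes with each control period).
- snapshot(name): name is "side" or "top"; returns a dict with "image" (420x560x3 uint8, red, green, blue), "fx", "fy", "cx", "cy" (pixels), "pose" (4x4, takes a point from camera to world coordinates). Camera axes: x right, y up, looking along -z (the intrinsics and any distortion apply to the point x, -y, -z); pixel columns grow to the right and rows downward; lengths in m; the calibration is good to about 2 mm. A picture is of the moment at which its call begins. There is no depth.
- robot.close_job(): hands the job in; it is judged then, once.
The state is a dict: "time": time; "joint_positions": joint angles; "qvel": joint speeds; "joint_torque": joint torques, N m; "tool_pos": TCP position; "ee_rot": TCP orientation; "wrist_force": force on the tool from outside, world axes, zero at the start; "wrist_torque": the same for the moment, N m; "width": finger opening in m; "finger_force": force on a finger pad.
Only numpy, scipy, OpenCV 4.12 (cv2) and the standard library are available. Lean on these libraries where they do the work, as an engineer would, in place of code of your own. Each camera call takes 0.05 s, during which the arm holds its last target. There are 200 camera calls.

## Task

Recalibrate the bench scale with the fingertips only: press its white hatch cover so that it pops open, press the round key underneath fully down, then push the cover down until it latches shut again. Do not press the square key beside it, do not force or pinch the cover, leave the bottles, the tub, the bowls and the spoon where they are, and finish with the hand clear.

Things in the scene. Friction and masses are not known exactly. Their poses are not given: they have to be found in the camera images.
- scale: grey bench scale, 280 (x) by 260 mm (y), fixed. Origin: centre of its underside, on the bench; z up, front faces -x. Front deck 55 mm above the bench; from 21 mm behind the hinge it steps up to 69 mm, pan top at 78 mm. Under the cover is a well, 133 mm wide, floor at 40 mm, open to the front over a sill at 42 mm; in its middle a latch block (28 by 34 mm) rises to 52 mm.
- cover_hinge (a point): middle of the cover's hinge axis, on the scale's centre line at x = -45 mm from its origin, 56 mm above the bench. The axis runs along the scale's y; axes are the scale's. Turning the cover shut takes 0.01 N m when wide open, growing to 0.2 N m at the bottom. Open, the free edge is about 27 mm in front of the hinge and 61 mm above it, and the outer face looks up and backwards (+x).
- cover_press (a point): point on the outer (top) face of the white cover, on its centre line 50 mm from the hinge; moves with the cover and has its axes. The cover is a plate 66 mm from hinge to free edge (free edge to the scale's front, -x), 130 mm wide, 7 mm thick, with an 8 mm skirt along the free edge and a 24 mm striker arm under its middle; latched it is level, its top 63 mm above the bench.
- cover (a joint): cover angle, rad: 0 latched, about 1.15 popped open (free edge up), -0.1 at its lower stop. Push-push latch: press the shut cover past -0.075 (4 mm down at the press point, some 4 N) and let go: a spring throws it open, so move up and away. Push the open cover down past -0.075 and let go: it stays latched at 0; let go sooner and it springs open. Each full press toggles it.
- round_key_top (a point): centre of the top of the round white key (22 mm across) in the well under the cover, 99 mm in front of the scale's origin (54 mm in front of the hinge), 40 mm to one side of the centre line (either side, changes), top 48 mm above the bench, 8 mm above the well's floor. Hidden while the cover is shut.
- round_key (a joint): how far the round key is pressed, m: 0 up, 0.004 fully down; spring return, about 5 N to push fully down.
- square_key_top (a point): centre of the top of the square white key (20 by 20 mm), same height, on the other side of the centre line, 80 mm from the round one; not to be pressed.
- square_key (a joint): how far the square key is pressed, m; travel 0.004, spring as the round one.
- small_bottle: amber bottle, 28 mm across, 42 mm tall, standing on the scale's deck about 98 mm to the -y side of the centre line. Origin: centre of its foot.
- weigh_dish: shallow glass dish, 90 mm across, 18 mm tall, on the pan. Origin: centre of its foot.
- spoon: steel spoon, 150 mm, lying on the pan along x. Origin: under its middle.
- mortar: white mortar, 130 mm across, 70 mm tall, on the bench at the scale's +y side. Origin: centre of its foot.
- white_bottle: white bottle, 48 mm across, 85 mm tall, on the bench near the scale's front, -y side. Origin: centre of its foot.
- tub: white tub with red lid, 84 mm across, 70 mm tall, on the bench at the -y side. Origin: centre of its foot.

How it is judged:
By the outcome, as a careful person would: the job done as asked, in the order asked, and still so for the second after the job is handed in, with the robot touching nothing.
It also fails if it takes over 48 s, if anything falls off the work surface, if the arm or the gripper's body presses on something with over 40 N, if the wrist force passes 120 N, or if a joint passes its speed limit or range.

## Working session

There is one attempt and no reset: what is moved stays moved. The work goes in short steps, Python scripts to look and compute and a tool call to move; the robot and the scene stay as the last step left them, time stands still between calls to the robot, and variables do not carry over. Pictures are saved under pics/ and viewed, at most 10 in all, crops included, and the job is handed in when it is done.

Besides the shell and the picture viewer there is one more tool, called after "Emit:" by a JSON object that holds its "method" and its "body". carry_out: Moves the arm, as the interface text tells. Shift numbers are shares of 0.15 m and turn numbers shares of 180 degrees, none past 1 either way. Its arguments: {"type":"object","properties":{"motion":{"type":"string"},"grip":{"type":"number"}},"required":["motion"]}

```bash
mkdir -p pics; cat > h.py <<'E'
import numpy as np, cv2
from bench import robot, snapshot
def shot(n,f):
    s=snapshot(n); cv2.imwrite(f'pics/{f}.png',cv2.cvtColor(s['image'],cv2.COLOR_RGB2BGR)); np.save(f'pics/{f}.npy',s,allow_pickle=True); return s
def load(f): return np.load(f'pics/{f}.npy',allow_pickle=True).item()
def ray(s,u,v):
    d=np.array([(u-s['cx'])/s['fx'],-(v-s['cy'])/s['fy'],-1]); P=np.array(s['pose']); return P[:3,3],P[:3,:3]@d
def onz(s,u,v,z):
    o,d=ray(s,u,v); return o+d*(z-o[2])/d[2]
def proj(s,p):
    P=np.array(s['pose']); c=P[:3,:3].T@(np.array(p)-P[:3,3]); return s['cx']+s['fx']*c[0]/-c[2], s['cy']-s['fy']*c[1]/-c[2]
def tri(s1,a,s2,b):
    o1,d1=ray(s1,*a);o2,d2=ray(s2,*b);t=np.linalg.lstsq(np.c_[d1,-d2],o2-o1,rcond=None)[0]
    p,q=o1+t[0]*d1,o2+t[1]*d2; return (p+q)/2,np.linalg.norm(p-q)
E
python3 - <<'E'
from h import *
for n in('side','top'):
    s=shot(n,n+'0'); print(n,{k:s[k] for k in s if k not in('image',)})
print(robot.get_obs())
cv2.imwrite('pics/both.png',cv2.resize(np.vstack([cv2.imread('pics/side0.png'),cv2.imread('pics/top0.png')]),None,fx=.7,fy=.7))
E
```

```text
side {'fx': 381.3413111725789, 'fy': 381.3413111725789, 'cx': 277.676529142781, 'cy': 210.90675551444284, 'pose': array([[ 0.97011685,  0.18038838, -0.16227545,  0.44789193],
       [-0.24261295,  0.7308005 , -0.63802005, -0.49765317],
       [ 0.00349958,  0.65832413,  0.75272644,  0.71420834],
       [ 0.        ,  0.        ,  0.        ,  1.        ]])}
top {'fx': 531.1976789693538, 'fy': 531.1976789693538, 'cx': 270.86366478530033, 'cy': 211.9963803890453, 'pose': array([[ 0.01614126,  0.99148345, -0.12922857,  0.41982313],
       [-0.99942285,  0.01213504, -0.03172871,  0.02975951],
       [-0.0298903 ,  0.12966613,  0.99110709,  1.05916045],
       [ 0.        ,  0.        ,  0.        ,  1.        ]])}
{'time': 0.1, 'joint_positions': array([-1.32710454e+00,  8.79043130e-02,  1.37209162e+00,  1.20955094e-05,
        1.68361740e+00, -1.03096140e-01]), 'qvel': array([ 7.04883800e-04, -1.16668834e-03, -3.26304226e-03, -2.17505362e-04,
        9.19756281e-05,  1.04395848e-03]), 'joint_torque': array([ 2.38086737e-03, -3.41251445e+01, -3.03301799e+01,  7.19930744e-02,
        3.03578249e-02, -1.01885717e-04]), 'tool_pos': array([ 0.18682099, -0.51679996,  0.21841435]), 'ee_rot': array([-3.13958394e+00, -2.19913079e-04,  3.46789059e-01]), 'wrist_force': array([-0.34042862, -0.14488784,  0.91728935]), 'wrist_torque': array([0.00270292, 0.02970733, 0.01918451]), 'finger_force': 0.0, 'width': 0.09385233395912185}
```

View pics/top0.png

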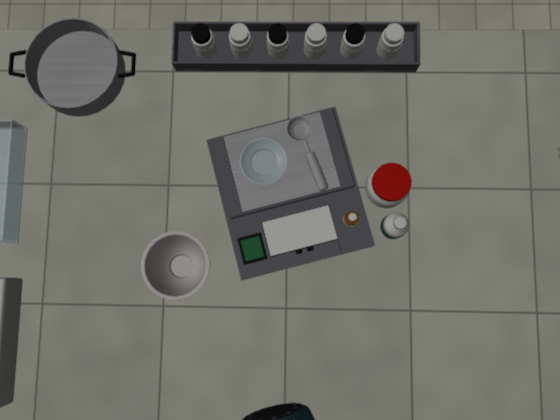

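View pics/side0.png

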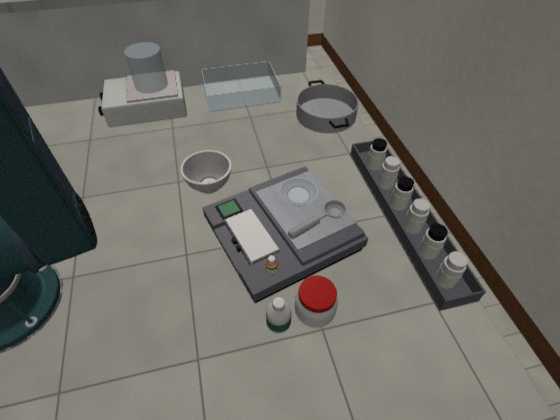

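The top view shows the white cover at about (263,222)-(338,240), with the small bottle at (351,218) and the white bottle at (396,225). In the side view the cover is centred near (252,236). Next I measure its corners in both views.

```bash
python3 - <<'E'
from h import *
def box(s,seed):
    im=s['image'].astype(int); m=((im.min(2)>150)&(im.max(2)-im.min(2)<40)).astype(np.uint8)
    n,l,st,c=cv2.connectedComponentsWithStats(m,connectivity=4); k=l[seed[1],seed[0]]
    print('area',st[k],im[seed[1],seed[0]])
    cn=cv2.findContours((l==k).astype(np.uint8),0,1)[0][0]
    ap=cv2.approxPolyDP(cv2.convexHull(cn),4,True)[:,0]; print(ap.tolist()); return ap,c[k]
t=load('top0');s=load('side0')
a,ca=box(t,(300,230)); b,cb=box(s,(252,236))
print('cent',tri(t,ca,s,cb), onz(t,*ca,.063),onz(s,*cb,.063))
A=[onz(t,*p,.063) for p in a];B=[onz(s,*p,.063) for p in b]
print(np.round(A,4));print(np.round(B,4))
print(robot.get_obs()['time'])
E
```

```text
area [     0      0    560    420 235200] [150 151 145]
[[559, 0], [559, 419], [0, 419], [0, 0]]
area [ 226  209   53   52 1394] [190 187 182]
[[249, 209], [278, 248], [252, 260], [226, 220]]
cent (array([0.54209245, 0.0454041 , 0.01106657]), np.float64(0.03889865133034866)) [0.55467442 0.04537756 0.063     ] [0.51704195 0.00273931 0.063     ]
[[ 0.9762 -0.4973  0.063 ]
 [ 0.1859 -0.4553  0.063 ]
 [ 0.1623  0.5506  0.063 ]
 [ 0.9768  0.6185  0.063 ]]
[[ 0.5263  0.0756  0.063 ]
 [ 0.5639 -0.0458  0.063 ]
 [ 0.5052 -0.0621  0.063 ]
 [ 0.4703  0.0558  0.063 ]]
0.1
```

```bash
python3 - <<'E'
from h import *
t=load('top0');s=load('side0')
def quad(s,seed,th):
    m=(s['image'].min(2)>th).astype(np.uint8)
    n,l,st,c=cv2.connectedComponentsWithStats(m,connectivity=4); k=l[seed[1],seed[0]]
    cn=cv2.findContours((l==k).astype(np.uint8),0,1)[0][0]
    print(st[k],c[k],cv2.approxPolyDP(cv2.convexHull(cn),5,True)[:,0].tolist())
    P=np.array([onz(s,*p[0],.063)[:2] for p in cn]); r=cv2.minAreaRect(P.astype(np.float32)*1000)
    print('rect',r); return c[k]
ca=None
for th in (115,125,135): ca=quad(t,(300,230),th)
cb=quad(s,(252,236),140)
print('tri',tri(t,ca,s,cb))
print(t['image'][225:236:2,255:270,0])
E
```

```text
[ 262  205   75   51 2348] [298.97913118 230.11712095] [[327, 205], [336, 238], [270, 254], [263, 222]]
rect ((516.3278198242188, 8.42022705078125), (64.98284149169922, 129.0269012451172), 15.432028770446777)
[ 262  206   75   49 2296] [299.02351916 230.22038328] [[327, 206], [335, 238], [270, 254], [262, 223]]
rect ((515.967529296875, 8.199798583984375), (63.541683197021484, 128.320068359375), 15.432045936584473)
[ 263  206   74   49 2247] [299.1918113  230.08455719] [[327, 206], [336, 237], [271, 254], [263, 223]]
rect ((516.2532348632812, 7.817131042480469), (62.713417053222656, 126.94039916992188), 15.385624885559082)
[ 226  209   53   52 1416] [251.34251412 234.39053672] [[249, 209], [278, 248], [252, 260], [226, 220]]
rect ((516.4630737304688, 6.535041809082031), (64.50959777832031, 128.91336059570312), 15.435310363769531)
tri (array([0.5171626 , 0.00765025, 0.05660491]), np.float64(0.0009682473951849069))
[[ 68  69  69  69  69  68  65  85 133 149 149 149 150 149 150]
 [ 70  70  68  69  69  69  68  65 131 152 149 149 150 150 149]
 [ 69  69  69  69  70  68  69  66  87 134 149 150 149 150 149]
 [ 70  69  69  68  70  69  70  68  62 131 152 150 150 149 150]
 [ 54  43  33  30  23  25  57  69  64  91 134 150 150 150 149]
 [ 16  15  21  19  16  17  47  65  69  61 130 153 150 150 150]]
```

The two views agree: cover centre (0.516, 0.008), height about 0.06, size 64 x 128 mm against 66 x 130 given. The scale's yaw is 15.4 deg. So the press point is about (0.500, 0.003). I'm moving there with the fingers shut.

Emit:
{"method": "carry_out", "body": {"motion": "0.1 -0.08 0 0;0.22 -0.18 0 0;0.34 -0.28 0 0;0.46 -0.38 0 0;0.58 -0.48 0 0;0.7 -0.58 0 0;0.82 -0.68 0 0;0.94 -0.77 0 0", "grip": -1}}

```text
time: 0.9
tool_pos: [0.2809, -0.3584, 0.2193]
ee_rot: [-3.141, -0.0, 0.347]
wrist_force: [0.4, -0.5, -0.4]
width: 0.0333
finger_force: 0.0
```

Emit:
{"method": "carry_out", "body": {"motion": "0.12 -0.1 0 0;0.24 -0.2 0 0;0.36 -0.3 0 0;0.48 -0.4 0 0;0.6 -0.5 0 0;0.72 -0.6 0 0;0.84 -0.7 0 0;0.94 -0.77 0 0"}}

```text
time: 1.7
tool_pos: [0.3737, -0.2017, 0.2193]
ee_rot: [-3.141, -0.0, 0.348]
wrist_force: [0.6, 0.2, -0.1]
width: 0.0006
finger_force: 0.0
```

Emit:
{"method": "carry_out", "body": {"motion": "0.12 -0.1 0 0;0.24 -0.2 0 0;0.36 -0.3 0 0;0.48 -0.4 0 0.01;0.6 -0.5 0 0.025;0.72 -0.6 0 0.025;0.84 -0.7 0 0.025;0.94 -0.77 0 0.025"}}

```text
time: 2.5
tool_pos: [0.4666, -0.0452, 0.2193]
ee_rot: [-3.141, 0.0, 0.27]
wrist_force: [-0.8, -0.2, 0.7]
width: 0.0003
finger_force: 0.0
```

Emit:
{"method": "carry_out", "body": {"motion": "0.1 -0.09 0 0;0.2 -0.18 0 0;0.28 -0.25 0.1 0;0.28 -0.25 0.3 0;0.28 -0.25 0.5 0;0.28 -0.25 0.7 0;0.28 -0.25 0.8 0;0.28 -0.25 0.8 0"}}

```text
time: 3.3
tool_pos: [0.4945, 0.0009, 0.0963]
ee_rot: [-3.139, 0.006, 0.269]
wrist_force: [-0.8, -0.5, 0.4]
width: 0.0006
finger_force: 0.0
```

```bash
python3 - <<'E'
from h import *
a=shot('top','top1')['image'][150:300,210:410]; b=shot('side','side1')['image'][160:310,170:370]
cv2.imwrite('pics/c1.png',cv2.cvtColor(cv2.resize(np.hstack([a,b]),None,fx=2,fy=2,interpolation=2),4))
o=robot.get_obs();print(o['tool_pos'],o['wrist_force'])
E
```

```text
[4.97163371e-01 3.15410878e-04 9.97862476e-02] [0.03160908 0.68984508 0.68715129]
```

View pics/c1.png

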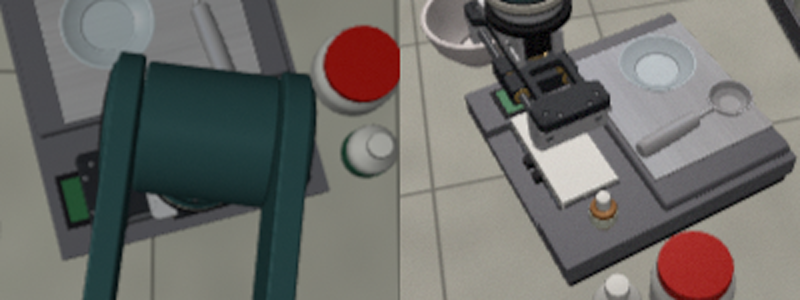

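The side view shows the shut fingertips above the cover's middle, near its free edge, with the bottles well clear. Descending to contact.

Emit:
{"method": "carry_out", "body": {"motion": "0 0 0.05 0;0 0 0.1 0;0 0 0.13 0;0 0 0.145 0;0 0 0.155 0;0 0 0.165 0;0 0 0.165 0;0 0 0.165 0"}}

```text
time: 4.2
tool_pos: [0.4975, -0.0005, 0.075]
ee_rot: [3.141, 0.0, 0.268]
wrist_force: [-2.6, -0.8, 5.0]
width: 0.0004
finger_force: 1.9
```

Emit:
{"method": "carry_out", "body": {"motion": "0 0 0.01 0;0 0 0.015 0;0 0 0.02 0;0 0 0.02 0;0 0 0.02 0;0 0 0.02 0;0 0 0.02 0;0 0 0.02 0"}}

```text
time: 5.0
tool_pos: [0.4975, -0.0005, 0.0723]
ee_rot: [3.141, 0.0, 0.268]
wrist_force: [-3.8, -0.4, 7.1]
width: 0.0004
finger_force: 3.7
```

Emit:
{"method": "carry_out", "body": {"motion": "0 0 0.002 0;0 0 0.004 0;0 0 0.004 0;0 0 0.004 0;0 0 0.004 0;0 0 0.004 0;0 0 0.004 0;0 0 0.004 0"}}

```text
time: 5.8
tool_pos: [0.4976, -0.0005, 0.0722]
ee_rot: [3.141, -0.0, 0.268]
wrist_force: [-6.2, -0.5, 8.8]
width: 0.0003
finger_force: 4.8
```

It's at the stop with only about 9 N, so I retreat up and forwards.

Emit:
{"method": "carry_out", "body": {"motion": "-0.05 0 -0.2 0;-0.15 0 -0.45 0;-0.3 0 -0.7 0;-0.5 0 -0.85 0;-0.7 0 -0.85 0;-0.85 0 -0.85 0;-0.95 0 -0.85 0;-0.95 0 -0.85 0"}}

```text
time: 6.6
tool_pos: [0.3599, -0.0385, 0.1986]
ee_rot: [3.14, -0.002, 0.267]
wrist_force: [0.1, 0.5, -0.9]
width: 0.0
finger_force: 0.0
```

```bash
python3 - <<'E'
from h import *
a=shot('top','top2')['image'][150:300,210:410]; b=shot('side','side2')['image'][160:310,170:370]
cv2.imwrite('pics/c2.png',cv2.cvtColor(cv2.resize(np.hstack([a,b]),None,fx=2,fy=2,interpolation=2),4))
o=robot.get_obs();print(o['tool_pos'],o['wrist_force'])
e=np.array([.964,.2656]);n=np.array([-.2656,.964]);h=np.array([.5481,.0165])
for nm,x0,y0 in(('top',210,150),('side',170,160)):
  s=load(nm+'2')
  for k in(40,-40):
    u,v=proj(s,[*(h-.054*e+k/1000*n),.048]); print(nm,k,u,v,(u-x0)*2+(400 if nm=='side' else 0),(v-y0)*2)
E
```

```text
[ 0.36092343 -0.03815697  0.19851407] [ 0.77559049  0.61278461 -0.36631105]
top 40 281.54598170695783 246.6437779494318 143.09196341391566 193.28755589886362
top -40 322.2081415998121 236.05930023688816 224.41628319962422 172.11860047377633
side 40 234.41851313404902 228.09953304316127 528.837026268098 136.19906608632255
side -40 250.58185328293095 253.94981714842456 561.163706565862 187.89963429684911
```

View pics/c2.png

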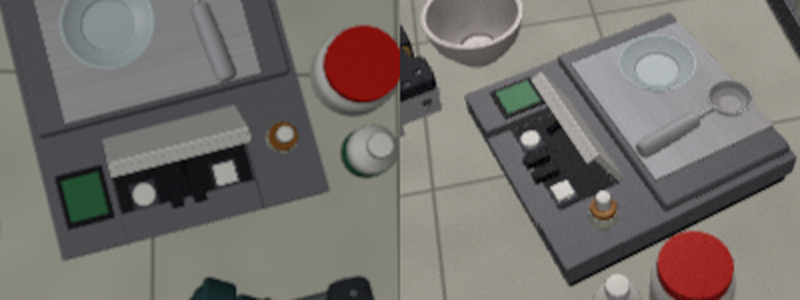

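The cover is open. The round key is on the +y side, at about (144,193) in the top crop and (530,138) in the side crop. That matches the prediction, and the square key is on the -y side. I'll measure the round key by triangulation.

```bash
python3 - <<'E'
from h import *
c={}
for nm,(u,v),th in(('top',(282,247),110),('side',(235,229),140)):
  s=load(nm+'2'); g=s['image'].min(2); w=(g[v-9:v+10,u-9:u+10]>th).astype(np.uint8)
  n,l,st,ce=cv2.connectedComponentsWithStats(w,connectivity=4);k=l[9,9];print(st[k]);c[nm]=ce[k]+[u-9,v-9]
t,s=load('top2'),load('side2');p,_=tri(t,c['top'],s,c['side']);print(c,p,_)
print(onz(t,*c['top'],.048),onz(s,*c['side'],.048))
o=robot.get_obs()['tool_pos'];d=onz(t,*c['top'],.048)-o;a=.268
print(d@[np.cos(a),np.sin(a),0]/.15,d@[np.sin(a),-np.cos(a),0]/.15)
E
```

```text
[  3   4  12  11 101]
[ 4  5 10  8 57]
{'top': array([281.55445545, 246.89108911]), 'side': array([234.63157895, 228.73684211])} [0.48540598 0.04072424 0.04559993] 0.0006023450772941776
[0.48494962 0.0406951  0.048     ] [0.48557187 0.03881017 0.048     ]
0.9365270041315001 -0.28796462782121135
```

Emit:
{"method": "carry_out", "body": {"motion": "0.2 -0.06 0 0;0.45 -0.14 0 0;0.7 -0.22 0 0;0.85 -0.28 0 0;0.92 -0.285 0.1 0;0.92 -0.285 0.3 0;0.92 -0.285 0.5 0;0.92 -0.285 0.6 0"}}

```text
time: 7.5
tool_pos: [0.4813, 0.0405, 0.1046]
ee_rot: [-3.14, 0.005, 0.269]
wrist_force: [0.9, -0.4, 0.2]
width: 0.0006
finger_force: 0.0
```

Emit:
{"method": "carry_out", "body": {"motion": "0 0 0.05 0;0 0 0.1 0;0 0 0.15 0;0 0 0.2 0;0 0 0.23 0;0 0 0.25 0;0 0 0.25 0;0 0 0.25 0"}}

```text
time: 8.3
tool_pos: [0.4821, 0.0397, 0.0714]
ee_rot: [3.141, -0.001, 0.268]
wrist_force: [0.5, 0.0, -0.2]
width: 0.0008
finger_force: 0.0
```

Emit:
{"method": "carry_out", "body": {"motion": "0.01 0 0.03 0;0.01 0 0.055 0;0.01 0 0.07 0;0.01 0 0.08 0;0.01 0 0.087 0;0.01 0 0.087 0;0.01 0 0.087 0;0.01 0 0.087 0"}}

```text
time: 9.1
tool_pos: [0.4835, 0.0401, 0.0584]
ee_rot: [3.141, -0.001, 0.268]
wrist_force: [-0.9, -0.3, 4.7]
width: 0.0004
finger_force: 2.3
```

Emit:
{"method": "carry_out", "body": {"motion": "0 0 0.004 0;0 0 0.008 0;0 0 0.008 0;0 0 0.008 0;0 0 0.008 0;0 0 0.008 0;0 0 0.008 0;0 0 0.008 0"}}

```text
time: 9.9
tool_pos: [0.4836, 0.0401, 0.0582]
ee_rot: [3.141, -0.001, 0.268]
wrist_force: [-2.5, 0.4, 10.0]
width: 0.0003
finger_force: 4.9
```

The round key is fully down: the tip stopped and the force rose to 10 N. Now up and over to behind the open cover.

Emit:
{"method": "carry_out", "body": {"motion": "-0.03 0 -0.15 0;-0.03 0 -0.4 0;-0.03 0 -0.65 0;-0.03 0 -0.9 0;0 0 -0.95 0;0.15 0.1 -0.95 0;0.3 0.2 -0.95 0;0.41 0.27 -0.95 0"}}

```text
time: 10.7
tool_pos: [0.554, 0.0169, 0.1969]
ee_rot: [-3.141, 0.003, 0.268]
wrist_force: [0.6, 0.1, -0.2]
width: 0.0003
finger_force: 0.0
```

Emit:
{"method": "carry_out", "body": {"motion": "0 0 0.1 0;0 0 0.25 0;0 0 0.35 0;0 0 0.45 0;0 0 0.5 0;0 0 0.5 0;0 0 0.5 0;0 0 0.5 0"}}

```text
time: 11.5
tool_pos: [0.5541, 0.0173, 0.1257]
ee_rot: [3.141, -0.002, 0.268]
wrist_force: [0.5, -0.1, -0.5]
width: 0.0006
finger_force: 0.0
```

```bash
python3 - <<'E'
from h import *
a=shot('top','top3')['image'][150:300,210:410]; b=shot('side','side3')['image'][160:310,170:370]
cv2.imwrite('pics/c3.png',cv2.cvtColor(cv2.resize(np.hstack([a,b]),None,fx=2,fy=2,interpolation=2),4))
o=robot.get_obs();print(o['tool_pos'],o['wrist_force'])
# path of finger front-bottom edge on outer face -> TCP, offsets in shares
e=np.array([.964,.2656]);h=np.array([.5481,.0165])
f0=-(o['tool_pos'][:2]-h)@e; z0=o['tool_pos'][2]; print('front',f0,'lat',(o['tool_pos'][:2]-h)@[-.2656,.964])
for th in np.arange(1.15,-.1,-.1):
  r=.046+(1.15-th)/1.15*.011; f=r*np.cos(th)-.007*np.sin(th)-.008; z=.056+r*np.sin(th)+.007*np.cos(th)+.014
  print(round(th,2),'x %.3f z %.3f'%(-(f-f0)/.15,(z0-z)/.15))
E
```

```text
[0.55401911 0.01728751 0.1255531 ] [-0.37352919  0.11326918  0.39008474]
front -0.005915181395147747 lat -0.0008129501233037402
1.15 x -0.069 z 0.071
1.05 x -0.101 z 0.076
0.95 x -0.134 z 0.083
0.85 x -0.166 z 0.095
0.75 x -0.197 z 0.110
0.65 x -0.227 z 0.128
0.55 x -0.256 z 0.150
0.45 x -0.282 z 0.176
0.35 x -0.306 z 0.204
0.25 x -0.327 z 0.235
0.15 x -0.345 z 0.269
0.05 x -0.360 z 0.305
-0.05 x -0.371 z 0.343
```

View pics/c3.png

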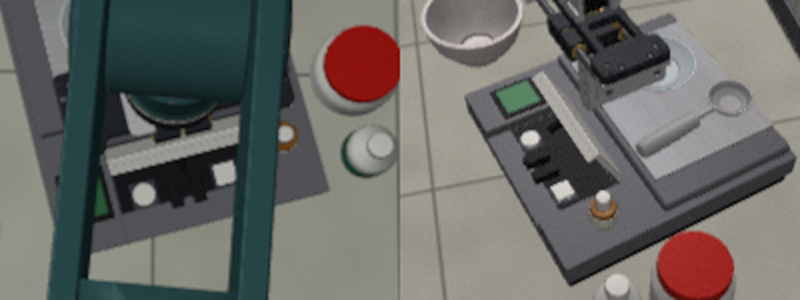

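The fingertips stand just behind the open cover's outer face, centred and free of the dish and spoon. Sweeping the cover shut along its arc.

Emit:
{"method": "carry_out", "body": {"motion": "0 0 0.06 0;-0.05 0 0.07 0;-0.1 0 0.075 0;-0.15 0 0.09 0;-0.197 0 0.11 0;-0.24 0 0.14 0;-0.27 0 0.165 0;-0.282 0 0.176 0"}}

```text
time: 12.4
tool_pos: [0.5121, 0.0059, 0.0977]
ee_rot: [3.141, 0.0, 0.268]
wrist_force: [2.1, 0.4, 0.9]
width: 0.0005
finger_force: 0.8
```

Emit:
{"method": "carry_out", "body": {"motion": "-0.02 0 0.025 0;-0.045 0 0.06 0;-0.06 0 0.09 0;-0.075 0 0.12 0;-0.08 0 0.135 0;-0.085 0 0.145 0;-0.085 0 0.145 0;-0.085 0 0.145 0"}}

```text
time: 13.2
tool_pos: [0.5005, 0.0028, 0.0765]
ee_rot: [3.141, -0.0, 0.268]
wrist_force: [1.8, 1.6, 3.0]
width: 0.0003
finger_force: 1.6
```

Emit:
{"method": "carry_out", "body": {"motion": "0 0 0.01 0;0 0 0.02 0;0 0 0.026 0;0 0 0.03 0;0 0 0.03 0;0 0 0.03 0;0 0 0.03 0;0 0 0.03 0"}}

```text
time: 14.0
tool_pos: [0.5002, 0.0027, 0.0731]
ee_rot: [3.141, -0.0, 0.268]
wrist_force: [-1.9, 1.8, 9.6]
width: 0.0007
finger_force: 5.2
```

Emit:
{"method": "carry_out", "body": {"motion": "0 0 0.003 0;0 0 0.005 0;0 0 0.005 0;0 0 0.005 0;0 0 0.005 0;0 0 0.005 0;0 0 0.005 0;0 0 0.005 0"}}

```text
time: 14.8
tool_pos: [0.5003, 0.0027, 0.0729]
ee_rot: [3.141, -0.0, 0.268]
wrist_force: [-2.9, 0.7, 13.0]
width: 0.0005
finger_force: 6.3
```

It's at the lower stop, since 3.4 N more moved it only 0.2 mm. Letting go upwards.

Emit:
{"method": "carry_out", "body": {"motion": "0 0 -0.1 0;-0.03 0 -0.3 0;-0.1 0 -0.55 0;-0.25 0 -0.75 0;-0.45 0 -0.85 0;-0.65 0 -0.85 0;-0.85 0 -0.85 0;-1 0 -0.85 0"}}

```text
time: 15.6
tool_pos: [0.3531, -0.0372, 0.1971]
ee_rot: [-3.141, 0.004, 0.268]
wrist_force: [0.0, -0.9, -0.0]
width: 0.0005
finger_force: 0.0
```

```bash
python3 - <<'E'
from h import *
a=shot('top','top4')['image'][150:300,210:410]; b=shot('side','side4')['image'][160:310,170:370]
cv2.imwrite('pics/c4.png',cv2.cvtColor(cv2.resize(np.hstack([a,b]),None,fx=2,fy=2,interpolation=2),4))
o=robot.get_obs();print(o['tool_pos'],o['wrist_force'])
E
```

```text
[ 0.35311454 -0.03735422  0.19740428] [0.15438957 0.29973255 0.46119867]
```

View pics/c4.png

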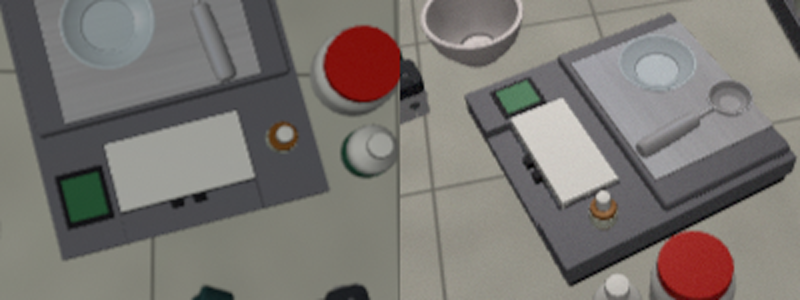

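The cover lies flat and latched at crop (105-255,112-212), everything else is where it was, and the hand is clear. Handing in.

```bash
python3 -c "
from bench import robot
print(robot.close_job())"
```

```text
the job is handed in; nothing more can be done
None
```

The cover was popped open, the round key pressed to its stop, and the cover latched shut again; the last pictures show it flat, nothing else moved and the hand clear, and the job was handed in at about 16 s.

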